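Strip down a clamped power stage

TASK

Flip the toggle clamp's arm up past centre so that it stays open, then take the freed power stage apart from the top down, one piece at a time: the round steel cap, the black power module, the heat sink. Set each piece down gently (never drop it), upright and inside the white outline of its own shape on the black rubber pads: the cap on the round pad, the module on the smaller rectangular pad, the heat sink on the larger one, with its length along the pad's length. Leave the clamp open and all three pieces lying still on their pads.

Things in the scene. Friction and masses are not known exactly. Their poses are not given: they have to be found in the camera images.
- clamp (a joint): Hinge of the toggle clamp, rad: 0 = closed (steel arm level over the stack, rubber foot just above the cap); grows as the arm swings up and the red upright handle swings away from the stack, to the stop at 1.75 = open. Light (under 2 N at the handle): gravity holds it closed and, once well past centre (about 0.9), makes it fall fully open by itself.
- clamp_hinge (a point): Hinge of the clamp, 120 mm from the stack's middle, 134 mm above the bench. Frame turns with the arm; y = hinge axis; when closed, x points level away from the stack, z up. Steel arm (16 mm wide, 12 high) runs along -x to the foot at -120 mm, tip at -124; handle along +z. Open, the arm stands upright, its end 260 mm above the bench, the handle level, away from the stack.
- clamp_grip (a point): Middle of the clamp's red round plastic handle (18 mm thick), 80 mm from the hinge along the handle; the handle's red part reaches from 36 to 111 mm from the hinge. Same axes as clamp_hinge.
- cap_center (a point): Centre of the turned steel pressure cap, top piece of the stack: plain upright cylinder, diameter 36 mm, height 30 mm, 0.22 kg; z up. It stands on the middle of the module's top, under the clamp's foot.
- module_center (a point): Centre of the black power module, middle piece of the stack: block 60 mm (x) by 42 mm (y) by 28 mm high with four brass terminals (1.5 mm proud) at its top corners, 0.18 kg; z up. It stands on the middle of the heat sink.
- heatsink_center (a point): Centre of the aluminium heat sink, bottom piece of the stack: 104 mm (x) by 60 (y) by 36 high, flat face up, fins down along x, plain side faces at y = +-30 mm; 0.30 kg; z up. It stands on the jig's aluminium plate (top 10 mm above the bench, 120 mm wide across y), between two 6 mm high end stops beyond its x ends; its y sides are free.
- pad_cap: Fixed round black rubber pad for the cap, diameter 68 mm, 4 mm thick, with a white circle of diameter 54 mm drawn on it; origin at the centre of its underside (on the bench).
- pad_module: Fixed small rectangular black rubber pad for the module, 88 mm (x) by 70 mm (y), 4 mm thick, with a white outline 76 by 58 mm; origin at the centre of its underside, x along its length.
- pad_heatsink: Fixed large rectangular black rubber pad for the heat sink, 132 mm (x) by 88 mm (y), 4 mm thick, with a white outline 120 by 76 mm; origin at the centre of its underside, x along its length.
Mind the look-alikes: they are no part of the job. Leave any blue or green look-alike of the part that bears module_center alone.

How it is judged:
By the outcome, as a careful person would: the job done as asked, in the order asked, and still so for the second after the job is handed in, with the robot touching nothing.
It also fails if it takes over 112 s, if anything falls off the work surface, if the arm or the gripper's body presses on something with over 40 N, if the wrist force passes 120 N, or if a joint passes its speed limit or range.

ROBOT

A 6-joint arm with a two-finger parallel gripper is mounted at the origin on the work surface. World frame = base frame: x ahead of the robot, y to its left, z up, the work surface at z = 0. Lengths are in mm, angles in rad, forces in N, time in s.
With the tool pointing down it reaches from about 275 to 725 mm from the base axis. Payload 15.9 kg.
Tool frame: the origin (TCP) lies at the very end of the fingers, on their centre line; the grasp point (between the pads) lies 19 mm behind it (robot.grip_depth is the distance from the TCP to the grasp point, in mm); z points along the fingers, y is the line along which they close (so a half turn about z gives the same grasp; the last joint's range is limited). The gripper opens to 85 mm and grips with 20 to 120 N. Pads are 22 mm wide; open, the fingers measure 114 mm over their backs; the gripper's body (76 mm by 85 mm) begins 54 mm behind the grasp point. The pads swing forward as they close: fully open they stand 13 mm farther back than shut.
Start: joints at [-1.201, 0.213, -0.034, 1.323, 0, 1.571], TCP at [180.707, -466.187, 199.006] pointing down, gripper open.
Joint ranges: [-2.98, 2.98], [-0.74, 1.72], [-1.14, 1.35], [-2.1, 2.04], [-1.57, 1.44], [-3.14, 3.14]. Speed limits (rad/s): [1.89, 1.89, 2.39, 2.57, 3.14, 3.14].

INTERFACE

Orientations are given as a unit quaternion [w, x, y, z].
In Python, from rig import robot gives the robot as it stands. The module is installed in compiled form; this text tells all that it offers.
- The arm moves only by the tool arm_command, never from a script. Its argument "targets" is a list of rows, each an object with "travel": the shift along the tool's x, y, z normalised to -1 to 1, where 1 is 20 cm, a list of three; "twist": the turn about the tool's z normalised to -1 to 1, where 1 is 90 degrees. In form: [{"travel": [tx, ty, tz], "twist": twist}, ...]. A call has 1 to 20 rows; each row is the pose to reach, as a shift and turn from the pose commanded when the call began, along the tool's axes at that moment; what a row does not reach only later rows make up. A row lasts 1/8 s, in which the tool goes at most 62.5 mm and 10.7 degrees, less where a joint would pass 70% of its speed; a pose out of reach is approached as far as the arm can. A call with a number of a shift or a turn outside -1 to 1 is refused whole. A call with a gripper value outside its range is refused whole. "jaw" is the closure, from 0 (fully open) to 1 (shut), set as the call begins (left out, the last holds). The fingers move at their own pace and stop on an object; the grip force is fixed at half the most. Time passes only in rows, so rows that repeat a pose let the fingers close. It gives the time, the measured TCP pose, the force, the opening and the grip force at its end, in the units of the state.
- robot.observe(): the state, without advancing time (a new reading comes with each control period).
- robot.capture(name): name is "side" or "top" or "wrist"; returns a dict with "pixels" (384x512x3 uint8, red, green, blue), "range_z" (384x512 float32, mm along the optical axis (not along the pixel's ray), 0 where there is no reading), "fx", "fy", "cx", "cy" (pixels), "rvec" (rotation vector, rad) and "tvec" (3), from world to camera coordinates, as OpenCV has them. Camera axes: x right, y down, z forward; pixel columns grow to the right and rows downward; lengths in mm; the calibration is good to about 2 mm. A picture is of the moment at which its call begins.
- robot.hand_in(): hands the job in; it is judged then, once.
The state is a dict: "time": time; "joint_pos": joint angles; "dq": joint speeds; "effort": joint torques, N m; "ee_pos": TCP position; "tool_rot": TCP orientation; "ft_force": force on the tool from outside, world axes, zero at the start; "torque": the same for the moment, N m; "grip_width": opening from 0.0 (shut) to 1.0 (fully open); "finger_force": force on a finger pad.
Only numpy, scipy, OpenCV 4.12 (cv2) and the standard library are available. Lean on these libraries where they do the work, as an engineer would, in place of code of your own. Each camera call takes 0.05 s, during which the arm holds its last target. There are 200 camera calls.

## Working session

There is one attempt and no reset: what is moved stays moved. The work goes in short steps, Python scripts to look and compute and a tool call to move; the robot and the scene stay as the last step left them, time stands still between calls to the robot, and variables do not carry over. Pictures are saved under pics/ and viewed, at most 14 in all, crops included, and the job is handed in when it is done.

Besides the shell and the picture viewer there is one more tool, called as name(argument=value, ...) on one line, values as JSON. arm_command: Moves the arm, as the interface text tells. Scaled input: -1 to 1 covers 20 cm each way for a shift and 90 degrees each way for a turn. Its arguments: {"type":"object","properties":{"targets":{"type":"array"},"jaw":{"type":"number"}},"required":["targets"]}

```bash
mkdir -p pics && cat > h.py <<'E'
import numpy as np, cv2
from rig import robot
def cap(n,save=None):
    c=robot.capture(n)
    if save: cv2.imwrite('pics/'+save,c['pixels'][:,:,::-1])
    c['R']=cv2.Rodrigues(np.array(c['rvec'],float))[0]; c['t']=np.array(c['tvec'],float).ravel()
    return c
def ray(c,u,v):
    d=c['R'].T@np.array([(u-c['cx'])/c['fx'],(v-c['cy'])/c['fy'],1.]); o=-c['R'].T@c['t']; return o,d
def onz(c,u,v,z):
    o,d=ray(c,u,v); return o+d*(z-o[2])/d[2]
def cloud(c):
    v,u=np.mgrid[:384,:512]; Z=c['range_z']
    P=np.stack([(u-c['cx'])/c['fx']*Z,(v-c['cy'])/c['fy']*Z,Z],-1)
    return (P-c['t'])@c['R']
E
python3 - <<'E'
from h import *
for n in('top','side','wrist'):
    c=cap(n,n+'0.png'); np.savez('/tmp/'+n+'0.npz',**c); print(n,-c['R'].T@c['t'],c['R'][2])
s=robot.observe(); print(s)
E
```

```text
top [ 309.53266407  -13.42191079 1231.1645991 ] [ 0.21125629  0.00289855 -0.9774264 ]
side [ 417.4410799  -554.89597131  667.72184687] [ 0.16421092  0.7003824  -0.69462167]
wrist [ 255.9234978  -436.77973401  373.72509772] [-0.29473813 -0.11227861 -0.94895888]
{'time': 0.15, 'joint_pos': array([-1.20100854e+00,  2.13264543e-01, -3.48680497e-02,  1.32348889e+00,
        2.99589229e-05,  1.57079911e+00]), 'dq': array([-1.50849339e-03, -1.70339931e-04,  1.22261807e-03,  7.05167640e-05,
        7.64565710e-04,  7.92247454e-04]), 'effort': array([ 5.07461427e-04, -6.86407757e+01,  4.87246227e+01,  1.31391056e-02,
       -2.66035173e-06, -1.08934888e-06]), 'ee_pos': array([ 180.62135338, -465.94762465,  198.63776163]), 'tool_rot': array([-4.08301003e-04,  9.82955936e-01,  1.83840848e-01, -6.11259298e-05]), 'ft_force': array([-0.19697809,  0.47415472, -0.19464341]), 'torque': array([ 0.01455354, -0.04109627,  0.014587  ]), 'finger_force': 0.0, 'grip_width': 1.000740024357859}
```

View pics/top0.png

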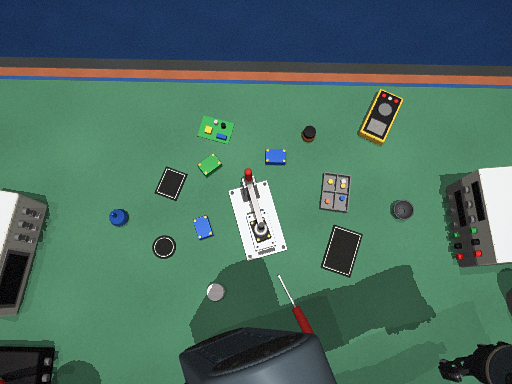

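View pics/side0.png

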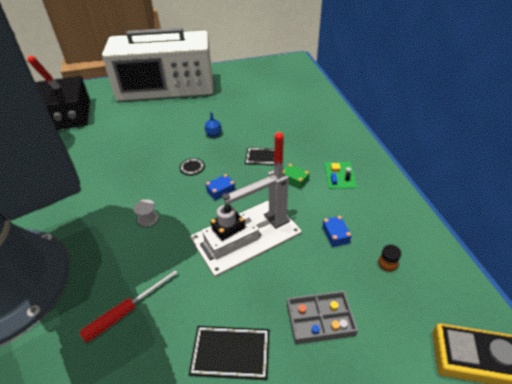

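Top view shows the jig with its stack at (262,232), hinge at (253,188) and red handle at (248,173). The round pad is at (164,247), the small pad at (171,183) and the large pad at (342,250).

Possible mix-ups:
- **Module:** blue at (203,227) and (276,157), green at (209,164). The right one is the black module in the stack at (262,232).
- **Cap:** loose grey cylinder at (216,292) and grey pot at (403,210). The right one is the cap under the clamp foot at (261,228).
- **Handle:** the red screwdriver at (303,318). The right one is the upright handle at (248,173).

```bash
python3 - <<'E'
from h import *
c=dict(np.load('/tmp/top0.npz')); s=dict(np.load('/tmp/side0.npz'))
a=cv2.resize(c['pixels'][150:270,215:300],None,fx=5,fy=5,interpolation=2)[:,:,::-1]
b=cv2.resize(s['pixels'][125:275,185:310],None,fx=3,fy=4,interpolation=2)[:,:,::-1]
cv2.imwrite('pics/crop.png',np.hstack([a[:600],b[:600]])[:, :800])
print(c['fx'],s['fx'])
g=c['pixels'].max(2)
for n,(u,v) in dict(cap=(164,247),mod=(171,183),hs=(342,250)).items():
    r=34; sub=(g[v-r:v+r,u-r:u+r]<60).astype(np.uint8)
    sub=cv2.morphologyEx(sub,3,np.ones((5,5)))
    k=max(cv2.findContours(sub,0,1)[0],key=cv2.contourArea)[:,0]+[u-r,v-r]
    P=np.array([onz(c,*p,4)[:2] for p in k],np.float32)
    R=cv2.minAreaRect(P); bp=cv2.boxPoints(R); print(n,R,'center',bp.mean(0))
# white plate
P=cloud(c); px=c['pixels'].astype(int)
m=(px.min(2)>190).astype(np.uint8); m[:170]=0;m[265:]=0;m[:,:215]=0;m[:,300:]=0
k=np.argwhere(m)[:,::-1]; Q=np.array([onz(c,*p,10)[:2] for p in k],np.float32); print('plate',cv2.minAreaRect(Q),cv2.boxPoints(cv2.minAreaRect(Q)))
for n,lo,hi in(('foot+arm',125,150),('armtop',150,230)):
    q=P[(P[...,2]>lo)&(P[...,2]<hi)&(P[...,0]>250)&(P[...,0]<650)&(abs(P[...,1])<150)]; print(n,len(q),q.mean(0) if len(q) else '',q.min(0),q.max(0))
red=(px[...,0]>130)&(px[...,1]<60)&(px[...,2]<60); red[:160]=0;red[190:]=0;red[:,:230]=0;red[:,265:]=0
print('red',np.argwhere(red).mean(0)[::-1],P[red].max(0),np.median(P[red],0))
print(P[232,262],P[228,261],P[188,253],P[200,255],P[210,258])
E
```

```text
423.8545597445637 390.0562249999318
cap ((428.2519836425781, 258.94647216796875), (63.5277099609375, 66.85194396972656), 1.2455792427062988) center [428.25198 258.94647]
mod ((618.5056762695312, 250.39825439453125), (70.33914184570312, 88.1713638305664), 70.56394958496094) center [618.5057  250.39825]
hs ((429.67230224609375, -254.65432739257812), (88.24161529541016, 132.1446533203125), 72.64161682128906) center [ 429.6723  -254.65433]
plate ((525.127197265625, -6.037040710449219), (236.71961975097656, 118.18973541259766), 16.997102737426758) [[394.6626    15.877201]
 [429.2122   -97.14995 ]
 [655.5918   -27.951283]
 [621.04224   85.07587 ]]
foot+arm 355 [5.43582403e+02 1.51282205e-01 1.40563009e+02] [471.06800528 -25.87676065 125.98154246] [608.17118967  35.06195895 149.20900821]
armtop 51 [584.26736332  14.00063563 192.37390818] [478.31254866 -17.93720306 151.23359808] [590.28055545  23.02856508 227.18278782]
red [247.8        171.46666667] [598.53195414  21.51088253 246.59912232] [591.87241836  14.1237347  243.06457058]
[464.08627546 -23.91869045 104.69886665] [473.14727371 -20.95429269 116.05999837] [575.98548604   2.51065588 140.09738051] [543.49511638  -3.53125219 140.57762143] [517.06874956 -11.99331675 139.66084409]
```

View pics/crop.png

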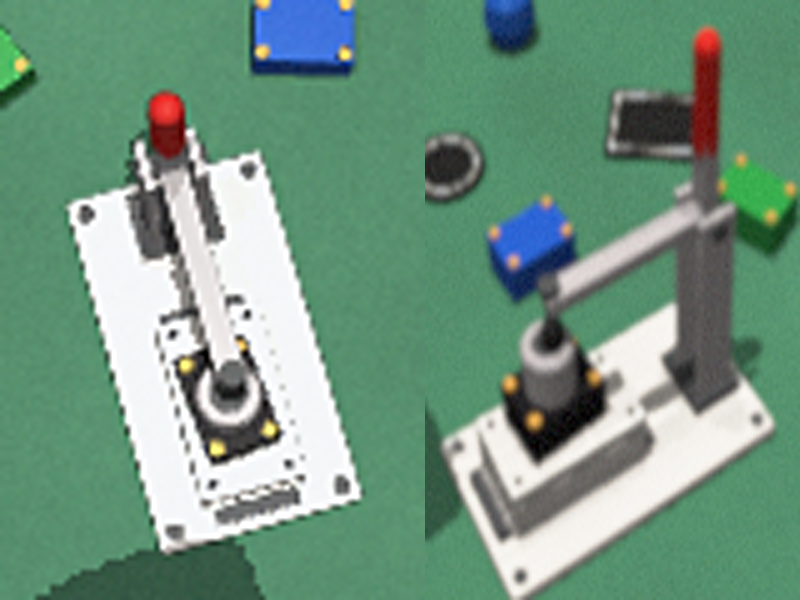

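The crop shows the cap under the clamp foot, on the black module with brass terminals, on the heat sink. That is the right stack, lying at about 17° along the jig. Moving now.

arm_command(targets=[{"travel": [0.2, -0.12, -0.15], "twist": -0.1}, {"travel": [0.4, -0.24, -0.3], "twist": -0.2}, {"travel": [0.6, -0.36, -0.3], "twist": -0.31}, {"travel": [0.8, -0.48, -0.3], "twist": -0.42}, {"travel": [1, -0.6, -0.3], "twist": -0.53}, {"travel": [1, -0.6, -0.3], "twist": -0.64}, {"travel": [1, -0.6, -0.3], "twist": -0.75}, {"travel": [1, -0.6, -0.3], "twist": -0.86}, {"travel": [1, -0.6, -0.3], "twist": -0.97}, {"travel": [1, -0.6, -0.3], "twist": -0.97}], jaw=1)

```text
time: 1.4
ee_pos: [323.7, -281.9, 258.8]
tool_rot: [-0.0, 0.585, 0.811, 0.0]
ft_force: [0.1, 0.1, 0.7]
grip_width: 0.004
finger_force: 0.0
```

```bash
cat >> h.py <<'E'
from scipy.spatial.transform import Rotation as Ro
def st():
    s=robot.observe(); q=s['tool_rot']; M=Ro.from_quat([q[1],q[2],q[3],q[0]]).as_matrix()
    yaw=np.degrees(np.arctan2(M[1,0],M[0,0]))
    print('t',s['time'],'p',np.round(s['ee_pos'],1),'yaw',round(yaw,2),'F',np.round(s['ft_force'],1),'w',round(s['grip_width'],3),'ff',round(s['finger_force'],1),'j',np.round(s['joint_pos'],2))
    return s,M,yaw
def to(x,y,z,yw):
    s,M,yaw=st(); d=M.T@(np.array([x,y,z])-s['ee_pos']); tw=(yaw-yw+180)%360-180
    print('travel',np.round(d/200,3),'twist',round(tw/90,3))
E
python3 -c "
from h import *
to(552,2,260,197)"
```

```text
t 1.4 p [ 323.7 -281.9  258.8] yaw 108.43 F [0.1 0.1 0.7] w 0.004 ff 0.0 j [-0.72  0.06 -0.06  1.45 -0.    0.53]
travel [ 0.986  1.532 -0.006] twist -0.984
```

arm_command(targets=[{"travel": [0.1, 0.2, 0], "twist": -0.11}, {"travel": [0.2, 0.4, 0], "twist": -0.22}, {"travel": [0.35, 0.6, 0], "twist": -0.33}, {"travel": [0.5, 0.8, 0], "twist": -0.44}, {"travel": [0.65, 1, 0], "twist": -0.55}, {"travel": [0.75, 1, 0], "twist": -0.66}, {"travel": [0.85, 1, 0], "twist": -0.77}, {"travel": [0.95, 1, 0], "twist": -0.88}, {"travel": [0.98, 1, 0], "twist": -0.98}, {"travel": [0.98, 1, 0], "twist": -0.98}])

```text
time: 2.65
ee_pos: [451.3, -32.4, 259.0]
tool_rot: [-0.0, -0.143, 0.99, -0.0]
ft_force: [0.4, -0.1, 1.0]
grip_width: 0.0
finger_force: 0.0
```

```bash
python3 -c "
from h import *
to(552,2,260,197)
cap('wrist','w1.png')"
```

```text
t 2.65 p [451.3 -32.4 259. ] yaw -163.53 F [ 0.4 -0.1  1. ] w 0.0 ff 0.0 j [-0.07  0.11 -0.    1.45 -0.   -0.36]
travel [-0.532  0.022 -0.005] twist -0.006
```

View pics/w1.png

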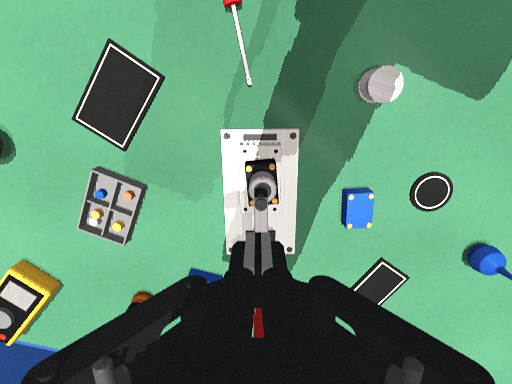

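The wrist view shows the stack at (262,180), aligned with the tool, and the red handle at (258,322) between the fingers. Going to the stack side of the handle and down.

arm_command(targets=[{"travel": [-0.12, 0.005, 0], "twist": 0}, {"travel": [-0.26, 0.01, 0], "twist": 0}, {"travel": [-0.4, 0.02, 0], "twist": 0}, {"travel": [-0.53, 0.02, 0], "twist": 0}, {"travel": [-0.53, 0.02, 0.1], "twist": 0}, {"travel": [-0.53, 0.02, 0.2], "twist": 0}, {"travel": [-0.53, 0.02, 0.28], "twist": 0}, {"travel": [-0.53, 0.02, 0.28], "twist": 0}])

```text
time: 3.7
ee_pos: [551.1, 1.1, 202.0]
tool_rot: [-0.001, -0.143, 0.99, 0.0]
ft_force: [0.4, 0.5, 0.5]
grip_width: 0.001
finger_force: 0.0
```

arm_command(targets=[{"travel": [-0.06, 0, 0.01], "twist": 0}, {"travel": [-0.12, 0, 0.02], "twist": 0}, {"travel": [-0.18, 0, 0.03], "twist": 0}, {"travel": [-0.24, 0, 0.05], "twist": 0}, {"travel": [-0.3, 0, 0.07], "twist": 0}, {"travel": [-0.36, 0, 0.09], "twist": 0}, {"travel": [-0.42, 0, 0.11], "twist": 0}, {"travel": [-0.48, 0, 0.12], "twist": 0}, {"travel": [-0.54, 0, 0.12], "twist": 0}, {"travel": [-0.6, 0, 0.12], "twist": 0}, {"travel": [-0.6, 0, 0.12], "twist": 0}, {"travel": [-0.6, 0, 0.12], "twist": 0}])

```text
time: 5.2
ee_pos: [666.6, 36.0, 178.8]
tool_rot: [-0.0, -0.145, 0.989, -0.0]
ft_force: [0.2, -0.3, 0.5]
grip_width: 0.001
finger_force: 0.0
```

```bash
python3 -c "
from h import *
st()
cap('side','s2.png')"
```

```text
t 5.2 p [666.6  36.  178.8] yaw -163.31 F [ 0.2 -0.3  0.5] w 0.001 ff 0.0 j [ 0.05  0.59  0.47  1.45 -0.   -0.24]
```

View pics/s2.png

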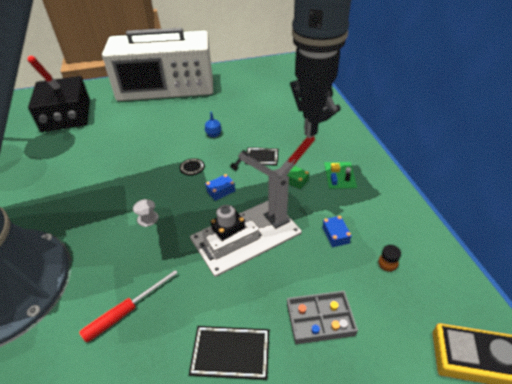

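The side view shows the handle tilted (300,150) with the arm lifted, roughly at centre. Pushing further out and down.

arm_command(targets=[{"travel": [-0.04, 0, 0.04], "twist": 0}, {"travel": [-0.07, 0, 0.09], "twist": 0}, {"travel": [-0.1, 0, 0.14], "twist": 0}, {"travel": [-0.12, 0, 0.19], "twist": 0}, {"travel": [-0.12, 0, 0.24], "twist": 0}, {"travel": [-0.12, 0, 0.24], "twist": 0}, {"travel": [-0.12, 0, 0.24], "twist": 0}, {"travel": [-0.12, 0, 0.24], "twist": 0}])

```text
time: 6.25
ee_pos: [689.9, 42.9, 131.6]
tool_rot: [0.0, -0.145, 0.989, -0.0]
ft_force: [-1.1, 0.3, -0.0]
grip_width: -0.001
finger_force: 0.0
```

```bash
python3 -c "
from h import *
st()
c=cap('side')
cv2.imwrite('pics/s3.png',cv2.resize(c['pixels'][100:270,180:350],None,fx=3,fy=3)[:,:,::-1])"
```

```text
t 6.25 p [689.9  42.9 131.6] yaw -163.32 F [-1.1  0.3 -0. ] w -0.001 ff 0.0 j [ 0.06  0.65  0.45  1.37 -0.   -0.23]
```

View pics/s3.png

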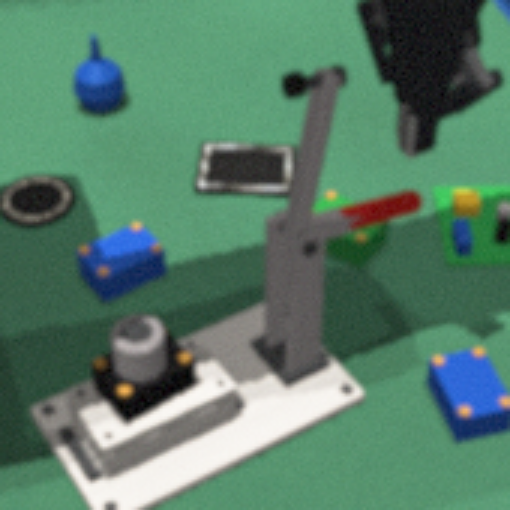

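The arm now stands upright and the handle is level. Rising clear and going above the stack.

arm_command(targets=[{"travel": [0, 0, -0.1], "twist": 0}, {"travel": [0, 0, -0.3], "twist": 0}, {"travel": [0, 0, -0.5], "twist": 0}, {"travel": [0, 0, -0.7], "twist": 0}, {"travel": [0, 0, -0.9], "twist": 0}, {"travel": [0.15, 0, -0.98], "twist": 0}, {"travel": [0.4, 0, -0.98], "twist": 0}, {"travel": [0.65, 0, -0.98], "twist": 0}, {"travel": [0.9, 0, -0.98], "twist": 0}, {"travel": [1, 0, -0.98], "twist": 0}, {"travel": [1, 0, -0.98], "twist": 0}, {"travel": [1, 0, -0.98], "twist": 0}], jaw=0)

```text
time: 7.8
ee_pos: [498.5, -14.5, 327.6]
tool_rot: [0.001, -0.145, 0.989, -0.0]
ft_force: [-0.6, 0.3, 0.2]
grip_width: 1.002
finger_force: 0.0
```

```bash
python3 -c "
from h import *
to(475,-21,200,197)
c=cap('side'); w=cap('wrist'); np.savez('/tmp/w4.npz',**w); t=cap('top');np.savez('/tmp/t4.npz',**t)
cv2.imwrite('pics/p4.png',np.hstack([cv2.resize(c['pixels'][100:270,180:330],None,fx=2,fy=2),cv2.resize(w['pixels'][0:384,0:512],(453,340))])[:,:,::-1])"
```

```text
t 7.8 p [498.5 -14.5 327.6] yaw -163.32 F [-0.6  0.3  0.2] w 1.002 ff 0.0 j [-0.03  0.23  0.32  1.65  0.   -0.32]
travel [0.123 0.003 0.638] twist -0.004
```

View pics/p4.png

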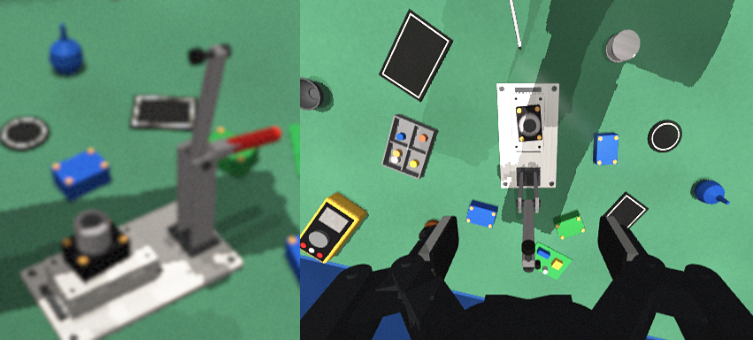

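The clamp stays open, with its arm upright and handle level. The cap is clear, at wrist pixel (260,140). Measuring the stack and pads from here.

```bash
cat >> h.py <<'E'
def band(c,x,y,r,lo,hi):
    P=cloud(c).reshape(-1,3); ok=c['range_z'].ravel()>0
    m=ok&(P[:,2]>lo)&(P[:,2]<hi)&(np.hypot(P[:,0]-x,P[:,1]-y)<r); q=P[m]
    if len(q)<10: print('few',len(q)); return
    R=cv2.minAreaRect(q[:,:2].astype(np.float32)); print('band',lo,hi,len(q),'z',np.round(np.median(q[:,2]),1),'mean',np.round(q[:,:2].mean(0),1),'rect',np.round(np.r_[R[0],R[1],R[2]],1))
def pads(c):
    g=c['pixels'].max(2)
    for n,p in dict(cap=(428,259),mod=(618,250),hs=(430,-255)).items():
        X=c['R']@np.array([*p,4.])+c['t']; u,v=int(c['fx']*X[0]/X[2]+c['cx']),int(c['fy']*X[1]/X[2]+c['cy'])
        r=int(85*c['fx']/X[2]); m=np.zeros_like(g); cv2.circle(m,(u,v),r,1,-1)
        if not(0<u<512 and 0<v<384): print(n,'out');continue
        sub=((g<60)&(m>0)).astype(np.uint8); sub=cv2.morphologyEx(sub,3,np.ones((7,7)))
        nb,l=cv2.connectedComponents(sub); 
        if l[v,u]==0: print(n,'miss');continue
        k=max(cv2.findContours((l==l[v,u]).astype(np.uint8),0,1)[0],key=cv2.contourArea)[:,0]
        R=cv2.minAreaRect(np.array([onz(c,*q,4)[:2] for q in k],np.float32)); print(n,np.round(np.r_[R[0],R[1],R[2]],1))
E
python3 - <<'E'
from h import *
for f in('w4','t4'):
    c=dict(np.load(f'/tmp/{f}.npz')); print(f)
    band(c,474,-21,60,98,112); band(c,474,-21,60,68,80);band(c,474,-21,75,42,50); pads(c)
E
```

```text
w4
band 98 112 484 z 104.3 mean [475.8 -18.9] rect [476.2 -19.1  34.4  34.8  47.6]
band 68 80 561 z 74.6 mean [475.6 -19.7] rect [478.2 -18.4  60.1  41.9  21.8]
band 42 50 1248 z 46.4 mean [479.  -22.7] rect [481.7 -19.8 102.8  60.   16.3]
cap [431.6 257.7  64.2  68.2  16.6]
mod [641.1 255.8 150.6 106.1  15.7]
hs [ 430.5 -254.    89.   131.1   72.1]
t4
few 0
few 0
few 0
cap [428.3 258.9  63.5  66.9   1.2]
mod [618.8 250.2  70.4  87.7  71.1]
hs [ 429.5 -254.8   88.5  132.1   72.4]
```

arm_command(targets=[{"travel": [0.05, 0, 0.2], "twist": 0}, {"travel": [0.11, 0, 0.4], "twist": -0.004}, {"travel": [0.11, 0, 0.6], "twist": -0.004}, {"travel": [0.11, 0, 0.75], "twist": -0.004}, {"travel": [0.11, 0, 0.85], "twist": -0.004}, {"travel": [0.11, 0, 0.85], "twist": -0.004}])

```text
time: 8.7
ee_pos: [476.7, -20.6, 155.8]
tool_rot: [-0.001, -0.148, 0.989, 0.0]
ft_force: [-0.0, 0.2, 0.4]
grip_width: 0.998
finger_force: 0.0
```

```bash
python3 - <<'E'
from h import *
to(476,-19.5,77,197)
c=cap('wrist','w5.png'); band(c,474,-21,60,98,112); band(c,474,-21,60,68,80);band(c,474,-21,75,42,50)
E
```

```text
t 8.7 p [476.7 -20.6 155.8] yaw -162.93 F [-0.   0.2  0.4] w 0.998 ff 0.0 j [-0.04  0.18 -0.18  1.21 -0.   -0.34]
travel [0.001 0.006 0.394] twist 0.001
band 98 112 1257 z 104.3 mean [474.7 -19.3] rect [475.8 -19.1  35.1  35.4  13.6]
band 68 80 1111 z 74.5 mean [468.2 -22.6] rect [477.7 -18.7  60.1  42.   21.8]
band 42 50 2514 z 46.4 mean [473.3 -25.1] rect [481.3 -20.  104.3  60.   16.3]
```

arm_command(targets=[{"travel": [0, 0.007, 0.1], "twist": 0}, {"travel": [0, 0.007, 0.2], "twist": 0}, {"travel": [0, 0.007, 0.3], "twist": 0}, {"travel": [0, 0.007, 0.36], "twist": 0}, {"travel": [0, 0.007, 0.39], "twist": 0}, {"travel": [0, 0.007, 0.39], "twist": 0}, {"travel": [0, 0.007, 0.39], "twist": 0}])

```text
time: 9.62
ee_pos: [477.1, -19.5, 79.6]
tool_rot: [0.0, -0.148, 0.989, -0.0]
ft_force: [-0.0, 0.0, -0.3]
grip_width: 1.003
finger_force: 0.0
```

arm_command(targets=[{"travel": [0, 0, 0], "twist": 0}, {"travel": [0, 0, 0], "twist": 0}, {"travel": [0, 0, 0], "twist": 0}, {"travel": [0, 0, 0], "twist": 0}, {"travel": [0, 0, 0], "twist": 0}, {"travel": [0, 0, 0], "twist": 0}, {"travel": [0, 0, 0], "twist": 0}, {"travel": [0, 0, 0], "twist": 0}], jaw=1)

```text
time: 10.62
ee_pos: [476.6, -19.5, 79.0]
tool_rot: [-0.0, -0.148, 0.989, 0.0]
ft_force: [0.0, -0.5, -0.0]
grip_width: -0.001
finger_force: 0.0
```

```bash
python3 - <<'E'
from h import *
st()
a=cap('side'); w=cap('wrist'); np.savez('/tmp/w6.npz',**w)
cv2.imwrite('pics/p6.png',np.hstack([cv2.resize(a['pixels'][130:290,170:310],None,fx=2.2,fy=2.2),cv2.resize(w['pixels'],(469,352))])[:,:,::-1])
band(w,474,-21,60,98,112); band(w,474,-21,60,68,80)
E
```

```text
t 10.625 p [476.6 -19.5  79. ] yaw -162.95 F [ 0.  -0.5 -0. ] w -0.001 ff 0.0 j [-0.04  0.22 -0.33  1.02  0.   -0.34]
band 98 112 1367 z 104.1 mean [467.7 -21.2] rect [469.9 -20.3  23.9  35.2  13.1]
band 68 80 1740 z 74.3 mean [459.7 -25.1] rect [477.6 -18.9  60.3  42.1  21.8]
```

View pics/p6.png

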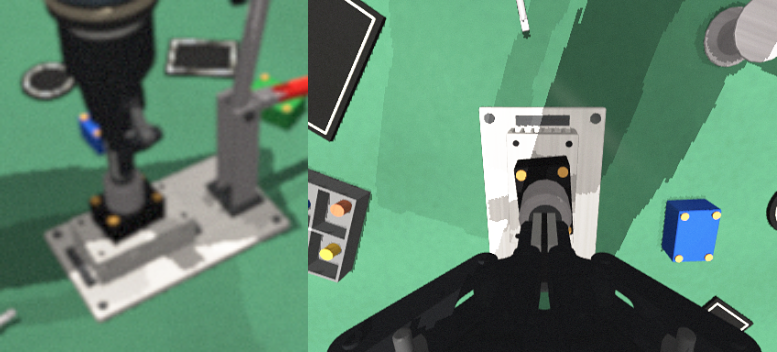

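The jaws shut on nothing: the fingertips sit just above the cap, although the reported TCP z is 79 and the cap top is at 104. Measuring where the fingertips really are.

```bash
python3 - <<'E'
from h import *
w=dict(np.load('/tmp/w6.npz')); P=cloud(w)
for v in range(190,300,8):
    u=int((545-308)/469*512); print(v,[ (np.round(P[v,x],0).tolist(), w['pixels'][v,x].tolist()) for x in (u-8,u+8)])
s=cap('side'); Q=cloud(s)
for v in range(175,215,3): print('s',v,[(np.round(Q[v,x],0).tolist(),s['pixels'][v,x].tolist()) for x in (222,227,232)])
E
```

```text
190 [([457.0, -31.0, 73.0], [18, 19, 22]), ([453.0, -20.0, 75.0], [17, 15, 13])]
198 [([462.0, -29.0, 76.0], [105, 101, 99]), ([459.0, -19.0, 75.0], [109, 101, 99])]
206 [([461.0, -29.0, 92.0], [98, 94, 90]), ([459.0, -19.0, 91.0], [101, 95, 97])]
214 [([462.0, -29.0, 103.0], [119, 117, 118]), ([459.0, -20.0, 103.0], [119, 111, 112])]
222 [([466.0, -27.0, 106.0], [116, 112, 113]), ([464.0, -18.0, 104.0], [115, 109, 110])]
230 [([472.0, -26.0, 103.0], [46, 47, 45]), ([468.0, -17.0, 104.0], [43, 44, 45])]
238 [([467.0, -26.0, 122.0], [98, 99, 94]), ([465.0, -18.0, 122.0], [99, 96, 95])]
246 [([467.0, -26.0, 130.0], [96, 93, 92]), ([464.0, -19.0, 131.0], [96, 98, 92])]
254 [([467.0, -26.0, 138.0], [100, 99, 95]), ([465.0, -19.0, 139.0], [100, 99, 94])]
262 [([468.0, -26.0, 144.0], [102, 102, 95]), ([465.0, -19.0, 145.0], [98, 97, 94])]
270 [([468.0, -26.0, 150.0], [49, 45, 45]), ([464.0, -20.0, 153.0], [21, 23, 25])]
278 [([466.0, -26.0, 158.0], [20, 19, 22]), ([465.0, -19.0, 157.0], [20, 22, 26])]
286 [([466.0, -26.0, 164.0], [28, 29, 29]), ([464.0, -20.0, 163.0], [25, 25, 29])]
294 [(
[... 1112 characters left out ...]
), ([478.0, -60.0, 174.0], [20, 24, 27]), ([488.0, -47.0, 158.0], [52, 88, 67])]
s 202 [([471.0, -28.0, 136.0], [80, 80, 78]), ([480.0, -32.0, 138.0], [33, 29, 31]), ([509.0, 102.0, -2.0], [88, 152, 116])]
s 205 [([471.0, -27.0, 127.0], [81, 82, 80]), ([480.0, -32.0, 130.0], [13, 16, 24]), ([507.0, 94.0, -3.0], [71, 115, 90])]
s 208 [([470.0, -29.0, 121.0], [91, 90, 89]), ([479.0, -33.0, 122.0], [20, 18, 21]), ([491.0, -17.0, 103.0], [87, 87, 89])]
s 211 [([470.0, -21.0, 104.0], [67, 64, 63]), ([479.0, -25.0, 105.0], [48, 48, 47]), ([489.0, -26.0, 104.0], [95, 89, 88])]
s 214 [([468.0, -29.0, 105.0], [87, 83, 83]), ([478.0, -31.0, 103.0], [82, 80, 79]), ([488.0, -33.0, 103.0], [96, 91, 89])]
```

Both cameras put the shut fingertips at z≈116, so the real tips are about 37 mm above the reported TCP (lateral position agrees). I'll allow for that: open, go down 37 mm, and close again.

arm_command(targets=[{"travel": [0, 0, 0], "twist": 0}, {"travel": [0, 0, 0], "twist": 0}, {"travel": [0, 0, 0], "twist": 0}, {"travel": [0, 0, 0], "twist": 0}, {"travel": [0, 0, 0], "twist": 0}, {"travel": [0, 0, 0.04], "twist": 0}, {"travel": [0, 0, 0.09], "twist": 0}, {"travel": [0, 0, 0.14], "twist": 0}, {"travel": [0, 0, 0.18], "twist": 0}, {"travel": [0, 0, 0.18], "twist": 0}, {"travel": [0, 0, 0.18], "twist": 0}], jaw=0)

```text
time: 12.15
ee_pos: [476.8, -19.5, 43.2]
tool_rot: [0.0, -0.148, 0.989, 0.0]
ft_force: [-0.2, -0.6, 0.6]
grip_width: 1.002
finger_force: 0.0
```

```bash
python3 - <<'E'
from h import *
to(475.5,-19.3,41,197)
a=cap('side'); w=cap('wrist'); P=cloud(w)
print('cam-tcp',-w['R'].T@w['t']-robot.observe()['ee_pos'])
cv2.imwrite('pics/p7.png',np.hstack([cv2.resize(a['pixels'][130:290,170:310],None,fx=2.2,fy=2.2),cv2.resize(w['pixels'],(469,352))])[:,:,::-1])
E
```

```text
t 12.15 p [476.8 -19.5  43.2] yaw -162.95 F [-0.2 -0.6  0.6] w 1.002 ff 0.0 j [-0.04  0.26 -0.39  0.93  0.   -0.34]
travel [0.006 0.003 0.011] twist 0.001
cam-tcp [-77.9338662  -23.76399476 175.06539062]
```

View pics/p7.png

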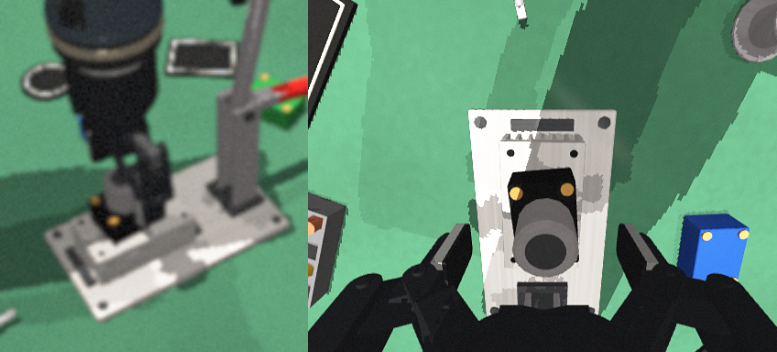

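The fingers straddle the cap, at (545,240) in the wrist panel. Closing.

arm_command(targets=[{"travel": [0.006, 0, 0], "twist": 0}, {"travel": [0.006, 0, 0], "twist": 0}, {"travel": [0.006, 0, 0], "twist": 0}, {"travel": [0.006, 0, 0], "twist": 0}, {"travel": [0.006, 0, 0], "twist": 0}, {"travel": [0.006, 0, 0], "twist": 0}], jaw=1)

```text
time: 13.0
ee_pos: [475.5, -19.5, 43.3]
tool_rot: [0.0, -0.148, 0.989, 0.0]
ft_force: [-3.3, 2.7, 7.2]
grip_width: 0.403
finger_force: 59.0
```

```bash
python3 - <<'E'
from h import *
to(429,258.5,150,197)
E
```

```text
t 13.0 p [475.5 -19.5  43.3] yaw -162.94 F [-3.3  2.7  7.2] w 0.403 ff 59.0 j [-0.04  0.25 -0.39  0.93  0.   -0.34]
travel [-0.186  1.397 -0.533] twist 0.001
```

arm_command(targets=[{"travel": [0, 0, -0.05], "twist": 0}, {"travel": [0, 0, -0.15], "twist": 0}, {"travel": [0, 0, -0.27], "twist": 0}, {"travel": [0, 0, -0.38], "twist": 0}, {"travel": [0, 0.05, -0.45], "twist": 0}, {"travel": [-0.03, 0.18, -0.45], "twist": 0}, {"travel": [-0.06, 0.34, -0.45], "twist": 0}, {"travel": [-0.09, 0.5, -0.45], "twist": 0}, {"travel": [-0.12, 0.66, -0.45], "twist": 0}, {"travel": [-0.15, 0.82, -0.45], "twist": 0}, {"travel": [-0.18, 0.95, -0.45], "twist": 0}, {"travel": [-0.186, 1, -0.45], "twist": 0}])

```text
time: 14.5
ee_pos: [451.7, 183.7, 132.9]
tool_rot: [-0.0, -0.149, 0.989, 0.0]
ft_force: [-0.4, -0.3, -2.9]
grip_width: 0.404
finger_force: 60.2
```

arm_command(targets=[{"travel": [0, 0.12, 0], "twist": 0}, {"travel": [0, 0.25, 0], "twist": 0}, {"travel": [0, 0.35, 0], "twist": 0}, {"travel": [0, 0.4, 0], "twist": 0}, {"travel": [0, 0.4, 0], "twist": 0}, {"travel": [0, 0.4, 0], "twist": 0}])

```text
time: 15.25
ee_pos: [429.1, 258.1, 133.0]
tool_rot: [-0.0, -0.148, 0.989, -0.0]
ft_force: [-1.5, -0.2, -3.4]
grip_width: 0.399
finger_force: 60.2
```

```bash
python3 - <<'E'
from h import *
to(429,258.5,-26.2,197)
a=cap('side'); w=cap('wrist'); P=cloud(w); band(w,429,258,40,-2,10)
cv2.imwrite('pics/p8.png',np.hstack([cv2.resize(a['pixels'][110:270,130:310],None,fx=2,fy=2.2),cv2.resize(w['pixels'],(420,352))])[:,:,::-1]); pads(w)
E
```

```text
t 15.25 p [429.1 258.1 133. ] yaw -162.98 F [-1.5 -0.2 -3.4] w 0.399 ff 60.2 j [ 0.54  0.24 -0.17  1.16 -0.    0.24]
travel [-0.     0.002  0.796] twist 0.0
band -2 10 3688 z 4.2 mean [427.1 257.4] rect [429.  258.2  79.1  79.3  60.3]
cap [430.1 258.6  67.   67.4  16.9]
mod [637.4 238.  196.8 141.   33.3]
hs out
```

View pics/p8.png

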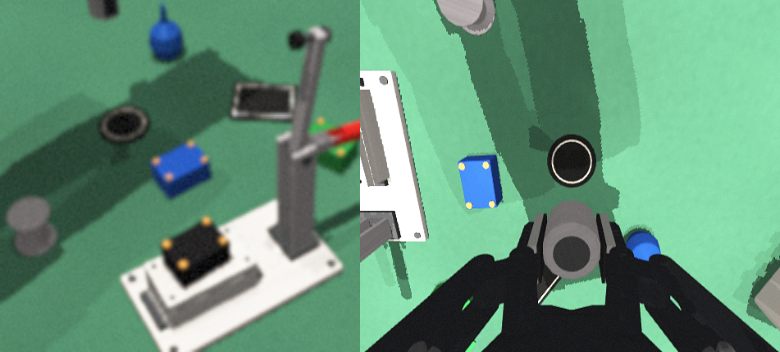

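The cap is held upright over the round pad. Lowering it.

arm_command(targets=[{"travel": [0.002, 0.003, 0.12], "twist": 0}, {"travel": [0.005, 0.003, 0.27], "twist": 0}, {"travel": [0.005, 0.003, 0.42], "twist": 0}, {"travel": [0.005, 0.003, 0.56], "twist": 0}, {"travel": [0.005, 0.003, 0.67], "twist": 0}, {"travel": [0.005, 0.003, 0.74], "twist": 0}, {"travel": [0.005, 0.003, 0.77], "twist": 0}, {"travel": [0.005, 0.003, 0.78], "twist": 0}, {"travel": [0.005, 0.003, 0.785], "twist": 0}, {"travel": [0.005, 0.003, 0.79], "twist": 0}, {"travel": [0.005, 0.003, 0.79], "twist": 0}])

```text
time: 16.73
ee_pos: [427.9, 259.1, -24.8]
tool_rot: [0.0, -0.148, 0.989, 0.0]
ft_force: [-0.4, 0.1, -2.7]
grip_width: 0.399
finger_force: 60.2
```

arm_command(targets=[{"travel": [-0.007, 0, 0.003], "twist": 0}, {"travel": [-0.007, 0, 0.006], "twist": 0}, {"travel": [-0.007, 0, 0.009], "twist": 0}, {"travel": [-0.007, 0, 0.009], "twist": 0}])

```text
time: 17.23
ee_pos: [429.3, 259.5, -26.6]
tool_rot: [0.0, -0.148, 0.989, 0.0]
ft_force: [-1.3, -1.1, 2.6]
grip_width: 0.4
finger_force: 60.6
```

```bash
python3 -c "
from h import *
st()"
```

```text
t 17.225 p [429.3 259.5 -26.6] yaw -162.95 F [-1.3 -1.1  2.6] w 0.4 ff 60.6 j [ 0.54  0.38 -0.42  0.77 -0.    0.25]
```

Contact felt. Releasing and rising.

arm_command(targets=[{"travel": [0, 0, 0], "twist": 0}, {"travel": [0, 0, 0], "twist": 0}, {"travel": [0, 0, 0], "twist": 0}, {"travel": [0, 0, 0], "twist": 0}, {"travel": [0, 0, 0], "twist": 0}, {"travel": [0, 0, 0], "twist": 0}, {"travel": [0, 0, -0.1], "twist": 0}, {"travel": [0, 0, -0.25], "twist": 0}, {"travel": [0, 0, -0.45], "twist": 0}, {"travel": [0, 0, -0.65], "twist": 0}, {"travel": [0, 0, -0.8], "twist": 0}, {"travel": [0, 0, -0.9], "twist": 0}, {"travel": [0, 0, -0.9], "twist": 0}], jaw=0)

```text
time: 18.85
ee_pos: [429.9, 259.9, 154.4]
tool_rot: [0.001, -0.148, 0.989, 0.0]
ft_force: [0.4, -1.0, -0.5]
grip_width: 1.001
finger_force: 0.0
```

```bash
python3 - <<'E'
from h import *
w=cap('wrist'); band(w,429,258,50,28,38); pads(w)
to(477.7,-18.7,150,201.8)
E
```

```text
band 28 38 800 z 34.3 mean [429.  259.7] rect [429.9 260.1  35.3  34.6  16.7]
cap miss
mod [639.  217.2 121.  149.   70.5]
hs out
t 18.9 p [429.4 259.6 153.2] yaw -162.95 F [-0.4 -0.6 -0.8] w 1.001 ff 0.0 j [ 0.54  0.23 -0.13  1.21  0.    0.25]
travel [ 0.177 -1.401  0.016] twist -0.053
```

The cap stands at (430,260), inside its circle. Going back for the module.

arm_command(targets=[{"travel": [0.02, -0.12, 0], "twist": 0}, {"travel": [0.05, -0.3, 0], "twist": 0}, {"travel": [0.08, -0.5, 0], "twist": -0.02}, {"travel": [0.1, -0.7, 0], "twist": -0.04}, {"travel": [0.14, -0.9, 0], "twist": -0.053}, {"travel": [0.177, -1, 0], "twist": -0.053}])

```text
time: 19.65
ee_pos: [453.4, 56.1, 152.0]
tool_rot: [-0.001, -0.189, 0.982, -0.0]
ft_force: [-0.3, 0.0, 0.3]
grip_width: 1.0
finger_force: 0.0
```

```bash
python3 - <<'E'
from h import *
to(477.7,-18.7,110,201.8)
E
```

```text
t 19.65 p [453.4  56.1 152. ] yaw -158.25 F [-0.3  0.   0.3] w 1.0 ff 0.0 j [ 0.12  0.14 -0.24  1.19 -0.   -0.26]
travel [ 0.025 -0.392  0.21 ] twist -0.001
```

arm_command(targets=[{"travel": [0.01, -0.15, 0], "twist": 0}, {"travel": [0.02, -0.3, 0.05], "twist": 0}, {"travel": [0.025, -0.37, 0.12], "twist": 0}, {"travel": [0.025, -0.392, 0.2], "twist": 0}, {"travel": [0.025, -0.392, 0.2], "twist": 0}, {"travel": [0.025, -0.392, 0.2], "twist": 0}])

```text
time: 20.4
ee_pos: [478.3, -16.4, 113.2]
tool_rot: [-0.0, -0.189, 0.982, 0.0]
ft_force: [-0.7, 0.1, 0.3]
grip_width: 0.999
finger_force: 0.0
```

```bash
python3 - <<'E'
from h import *
w=cap('wrist','w9.png');band(w,474,-21,60,68,80);band(w,474,-21,75,42,50)
to(477.7,-18.7,14,201.8)
E
```

```text
band 68 80 3491 z 74.4 mean [475.8 -19.5] rect [477.6 -18.7  60.3  42.1  21.6]
band 42 50 3217 z 46.4 mean [471.1 -26.4] rect [481.3 -20.  104.5  60.1  16.3]
t 20.45 p [478.5 -16.3 113.5] yaw -158.15 F [1.1 0.4 0.2] w 1.0 ff 0.0 j [-0.03  0.2  -0.27  1.1   0.   -0.42]
travel [ 0.008 -0.009  0.498] twist 0.001
```

arm_command(targets=[{"travel": [0.006, -0.01, 0.1], "twist": 0}, {"travel": [0.006, -0.01, 0.22], "twist": 0}, {"travel": [0.006, -0.01, 0.34], "twist": 0}, {"travel": [0.006, -0.01, 0.43], "twist": 0}, {"travel": [0.006, -0.01, 0.48], "twist": 0}, {"travel": [0.006, -0.01, 0.497], "twist": 0}, {"travel": [0.006, -0.01, 0.497], "twist": 0}, {"travel": [0.006, -0.01, 0.497], "twist": 0}])

```text
time: 21.45
ee_pos: [478.5, -19.1, 14.4]
tool_rot: [0.0, -0.189, 0.982, -0.0]
ft_force: [0.3, 0.1, -0.3]
grip_width: 1.001
finger_force: 0.0
```

arm_command(targets=[{"travel": [0, 0, 0], "twist": 0}, {"travel": [0, 0, 0], "twist": 0}, {"travel": [0, 0, 0], "twist": 0}, {"travel": [0, 0, 0], "twist": 0}, {"travel": [0, 0, 0], "twist": 0}, {"travel": [0, 0, 0], "twist": 0}], jaw=1)

```text
time: 22.2
ee_pos: [478.2, -19.1, 14.2]
tool_rot: [0.0, -0.189, 0.982, -0.0]
ft_force: [-2.6, 0.3, 7.6]
grip_width: 0.482
finger_force: 61.6
```

```bash
python3 - <<'E'
from h import *
to(618.5,250.3,80,160.7)
E
```

```text
t 22.2 p [478.2 -19.1  14.2] yaw -158.19 F [-2.6  0.3  7.6] w 0.482 ff 61.6 j [-0.04  0.29 -0.43  0.86  0.   -0.42]
travel [-1.152  0.99  -0.329] twist 0.457
```

arm_command(targets=[{"travel": [0, 0, -0.05], "twist": 0}, {"travel": [0, 0, -0.15], "twist": 0}, {"travel": [0, 0, -0.28], "twist": 0}, {"travel": [0, 0, -0.4], "twist": 0}, {"travel": [0, 0.06, -0.48], "twist": 0}, {"travel": [0, 0.18, -0.5], "twist": 0}, {"travel": [0, 0.33, -0.5], "twist": 0}, {"travel": [0, 0.48, -0.5], "twist": 0}, {"travel": [-0.02, 0.63, -0.5], "twist": 0.05}, {"travel": [-0.1, 0.78, -0.5], "twist": 0.12}, {"travel": [-0.2, 0.9, -0.5], "twist": 0.2}, {"travel": [-0.32, 0.97, -0.5], "twist": 0.28}, {"travel": [-0.45, 0.99, -0.5], "twist": 0.36}, {"travel": [-0.6, 0.99, -0.5], "twist": 0.43}, {"travel": [-0.75, 0.99, -0.5], "twist": 0.457}, {"travel": [-0.88, 0.99, -0.5], "twist": 0.457}, {"travel": [-0.97, 0.99, -0.5], "twist": 0.457}, {"travel": [-1, 0.99, -0.5], "twist": 0.457}, {"travel": [-1, 0.99, -0.5], "twist": 0.457}, {"travel": [-1, 0.99, -0.5], "twist": 0.457}])

```text
time: 24.7
ee_pos: [589.5, 239.0, 114.0]
tool_rot: [-0.0, 0.168, 0.986, -0.0]
ft_force: [-0.8, -0.4, -2.1]
grip_width: 0.481
finger_force: 60.9
```

```bash
python3 - <<'E'
from h import *
to(618.5,250.3,114,160.7)
w=cap('wrist','w10.png'); pads(w)
E
```

```text
t 24.7 p [589.5 239.  114. ] yaw 160.69 F [-0.8 -0.4 -2.1] w 0.481 ff 60.9 j [0.39 0.52 0.2  1.25 0.   0.72]
travel [-0.118  0.102 -0.   ] twist -0.0
cap miss
mod [639.1 225.1 110.2 141.2  72.4]
hs out
```

View pics/w10.png

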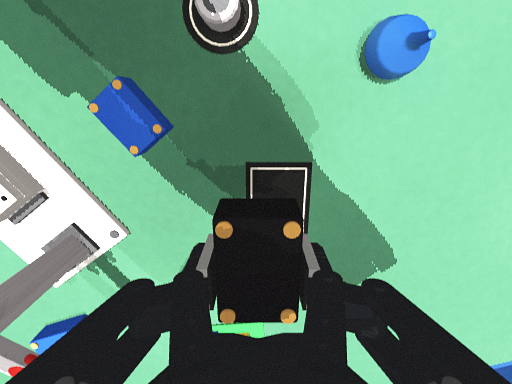

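The module is held level, and the small pad's near edge, (247,163) to (311,163), is parallel to it. Checking the pad position from that edge.

```bash
python3 - <<'E'
from h import *
w=cap('wrist'); a=onz(w,246.5,162,4)[:2]; b=onz(w,311.5,162,4)[:2]
d=(b-a)/np.linalg.norm(b-a); m=(a+b)/2; n=np.array([-d[1],d[0]]); n*=np.sign(n[0]) 
print(np.linalg.norm(b-a),'yaw',np.degrees(np.arctan2(n[1],n[0])),'center',m+44*n)
to(*(m+44*n),114,160.7)
E
```

```text
68.21653702176856 yaw -19.36644617491399 center [620.8091698 251.7626756]
t 24.8 p [589.7 238.9 114.1] yaw 160.69 F [ 0.   0.2 -1.6] w 0.479 ff 60.9 j [0.38 0.52 0.2  1.25 0.   0.72]
travel [-0.126  0.112  0.   ] twist -0.0
```

arm_command(targets=[{"travel": [-0.06, 0.05, 0], "twist": 0}, {"travel": [-0.122, 0.107, 0.05], "twist": 0}, {"travel": [-0.122, 0.107, 0.15], "twist": 0}, {"travel": [-0.122, 0.107, 0.3], "twist": 0}, {"travel": [-0.122, 0.107, 0.45], "twist": 0}, {"travel": [-0.122, 0.107, 0.57], "twist": 0}, {"travel": [-0.122, 0.107, 0.65], "twist": 0}, {"travel": [-0.122, 0.107, 0.68], "twist": 0}, {"travel": [-0.122, 0.107, 0.69], "twist": 0}, {"travel": [-0.122, 0.107, 0.697], "twist": 0}, {"travel": [-0.122, 0.107, 0.697], "twist": 0}, {"travel": [-0.122, 0.107, 0.697], "twist": 0}])

```text
time: 26.3
ee_pos: [620.5, 251.3, -25.2]
tool_rot: [0.0, 0.168, 0.986, 0.0]
ft_force: [-0.8, -0.2, -0.7]
grip_width: 0.482
finger_force: 61.0
```

arm_command(targets=[{"travel": [0, 0, 0.003], "twist": 0}, {"travel": [0, 0, 0.006], "twist": 0}, {"travel": [0, 0, 0.01], "twist": 0}, {"travel": [0, 0, 0.01], "twist": 0}])

```text
time: 26.8
ee_pos: [620.2, 251.2, -27.7]
tool_rot: [-0.0, 0.168, 0.986, -0.0]
ft_force: [-0.7, 0.2, -0.9]
grip_width: 0.481
finger_force: 61.1
```

arm_command(targets=[{"travel": [0, 0, 0.003], "twist": 0}, {"travel": [0, 0, 0.005], "twist": 0}, {"travel": [0, 0, 0.005], "twist": 0}])

```text
time: 27.18
ee_pos: [620.3, 251.2, -27.8]
tool_rot: [0.0, 0.168, 0.986, 0.0]
ft_force: [-4.5, -1.8, 9.3]
grip_width: 0.48
finger_force: 62.4
```

Contact at 9 N. Releasing.

arm_command(targets=[{"travel": [0, 0, 0.003], "twist": 0}, {"travel": [0, 0, 0.003], "twist": 0}, {"travel": [0, 0, 0.003], "twist": 0}, {"travel": [0, 0, 0], "twist": 0}, {"travel": [0, 0, 0], "twist": 0}, {"travel": [0, 0, 0], "twist": 0}, {"travel": [0, 0, -0.1], "twist": 0}, {"travel": [0, 0, -0.25], "twist": 0}, {"travel": [0, 0, -0.45], "twist": 0}, {"travel": [0, 0, -0.65], "twist": 0}, {"travel": [0, 0, -0.8], "twist": 0}, {"travel": [0, 0, -0.9], "twist": 0}, {"travel": [0, 0, -0.9], "twist": 0}], jaw=0)

```text
time: 28.8
ee_pos: [621.1, 251.5, 152.8]
tool_rot: [0.001, 0.168, 0.986, 0.001]
ft_force: [-0.4, -1.4, -0.7]
grip_width: 0.998
finger_force: 0.0
```

```bash
python3 - <<'E'
from h import *
w=cap('wrist','w11.png'); band(w,619,251,55,28,38)
to(481,-20,155,196.3)
E
```

```text
band 28 38 1967 z 32.5 mean [618.7 251.7] rect [619.6 251.3  41.9  59.3  70.4]
t 28.85 p [620.5 251.3 151.4] yaw 160.69 F [-0.1 -0.1 -0.2] w 0.998 ff 0.0 j [0.38 0.59 0.4  1.38 0.   0.72]
travel [ 0.21  -1.511 -0.019] twist -0.396
```

View pics/w11.png

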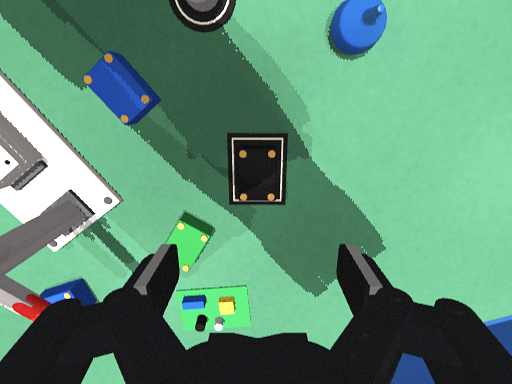

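The module lies inside its outline at (257,175). Returning for the heat sink, swinging wide of the clamp.

arm_command(targets=[{"travel": [0.15, 0, 0], "twist": -0.05}, {"travel": [0.35, -0.05, 0], "twist": -0.12}, {"travel": [0.52, -0.18, 0], "twist": -0.2}, {"travel": [0.65, -0.35, 0], "twist": -0.28}, {"travel": [0.72, -0.55, 0], "twist": -0.36}, {"travel": [0.75, -0.75, 0], "twist": -0.396}, {"travel": [0.75, -0.9, 0], "twist": -0.396}])

```text
time: 29.72
ee_pos: [417.4, 129.6, 150.3]
tool_rot: [-0.001, -0.143, 0.99, -0.0]
ft_force: [1.3, -0.3, 1.4]
grip_width: 0.999
finger_force: 0.0
```

```bash
python3 - <<'E'
from h import *
to(481,-20,100,196.3)
E
```

```text
t 29.725 p [417.4 129.6 150.3] yaw -163.61 F [ 1.3 -0.3  1.4] w 0.999 ff 0.0 j [ 0.3   0.1  -0.29  1.18 -0.    0.02]
travel [-0.094 -0.807  0.251] twist 0.001
```

arm_command(targets=[{"travel": [-0.02, -0.15, 0], "twist": 0}, {"travel": [-0.04, -0.35, 0], "twist": 0}, {"travel": [-0.07, -0.55, 0], "twist": 0}, {"travel": [-0.094, -0.72, 0], "twist": 0}, {"travel": [-0.094, -0.807, 0.1], "twist": 0}, {"travel": [-0.094, -0.807, 0.25], "twist": 0}, {"travel": [-0.094, -0.807, 0.25], "twist": 0}, {"travel": [-0.094, -0.807, 0.25], "twist": 0}])

```text
time: 30.72
ee_pos: [482.5, -18.5, 101.9]
tool_rot: [-0.0, -0.142, 0.99, 0.0]
ft_force: [0.4, 0.5, -0.5]
grip_width: 1.004
finger_force: 0.0
```

```bash
python3 - <<'E'
from h import *
w=cap('wrist');band(w,480,-20,75,42,50)
to(480.5,-20,-14,196.3)
E
```

```text
band 42 50 7634 z 46.4 mean [477.5 -21.2] rect [481.4 -20.  104.6  60.1  16.3]
t 30.775 p [482.9 -18.5 102.2] yaw -163.65 F [ 0.3 -0.4  0.3] w 1.002 ff 0.0 j [-0.04  0.22 -0.28  1.08  0.   -0.32]
travel [ 0.014 -0.004  0.581] twist 0.001
```

arm_command(targets=[{"travel": [0.01, -0.004, 0.12], "twist": 0}, {"travel": [0.01, -0.004, 0.25], "twist": 0}, {"travel": [0.01, -0.004, 0.38], "twist": 0}, {"travel": [0.01, -0.004, 0.49], "twist": 0}, {"travel": [0.01, -0.004, 0.56], "twist": 0}, {"travel": [0.01, -0.004, 0.59], "twist": 0}, {"travel": [0.01, -0.004, 0.6], "twist": 0}, {"travel": [0.01, -0.004, 0.6], "twist": 0}])

```text
time: 31.78
ee_pos: [481.3, -20.0, -18.1]
tool_rot: [0.0, -0.142, 0.99, -0.0]
ft_force: [-0.3, 0.9, 0.0]
grip_width: 1.002
finger_force: 0.0
```

arm_command(targets=[{"travel": [0, 0, 0], "twist": 0}, {"travel": [0, 0, 0], "twist": 0}, {"travel": [0, 0, 0], "twist": 0}, {"travel": [0, 0, 0], "twist": 0}, {"travel": [0, 0, 0], "twist": 0}, {"travel": [0, 0, 0], "twist": 0}], jaw=1)

```text
time: 32.52
ee_pos: [481.2, -20.1, -17.9]
tool_rot: [0.0, -0.142, 0.99, -0.0]
ft_force: [-3.2, 0.2, 11.2]
grip_width: 0.695
finger_force: 64.7
```

```bash
python3 - <<'E'
from h import *
to(430,-254.5,80,162.5)
E
```

```text
t 32.525 p [481.2 -20.1 -17.9] yaw -163.67 F [-3.2  0.2 11.2] w 0.695 ff 64.7 j [-0.04  0.33 -0.46  0.78 -0.   -0.33]
travel [ 0.575 -1.053 -0.49 ] twist 0.376
```

Gripped (opening 59 mm). Lifting straight up, then over to the large pad.

arm_command(targets=[{"travel": [0, 0, -0.03], "twist": 0}, {"travel": [0, 0, -0.08], "twist": 0}, {"travel": [0, 0, -0.18], "twist": 0}, {"travel": [0, 0, -0.3], "twist": 0}, {"travel": [0.02, -0.05, -0.42], "twist": 0}, {"travel": [0.06, -0.15, -0.48], "twist": 0}, {"travel": [0.14, -0.28, -0.48], "twist": 0.05}, {"travel": [0.22, -0.42, -0.48], "twist": 0.11}, {"travel": [0.3, -0.56, -0.48], "twist": 0.17}, {"travel": [0.38, -0.7, -0.48], "twist": 0.23}, {"travel": [0.46, -0.84, -0.48], "twist": 0.29}, {"travel": [0.53, -0.95, -0.48], "twist": 0.35}, {"travel": [0.57, -1, -0.48], "twist": 0.376}, {"travel": [0.57, -1, -0.48], "twist": 0.376}, {"travel": [0.57, -1, -0.48], "twist": 0.376}])

```text
time: 34.4
ee_pos: [427.9, -243.3, 77.5]
tool_rot: [0.0, 0.151, 0.988, 0.0]
ft_force: [0.6, -0.2, -2.8]
grip_width: 0.692
finger_force: 65.3
```

```bash
python3 - <<'E'
from h import *
to(430,-254.5,-41.9,162.5)
w=cap('wrist','w12.png'); pads(w)
E
```

```text
t 34.4 p [ 427.9 -243.3   77.5] yaw 162.59 F [ 0.6 -0.2 -2.8] w 0.692 ff 65.3 j [-0.52  0.25 -0.29  1.02  0.   -0.21]
travel [-0.027 -0.05   0.597] twist 0.001
cap out
mod out
hs miss
```

View pics/w12.png

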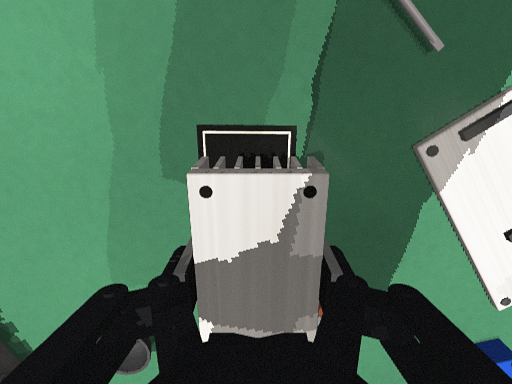

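The heat sink is held level, parallel to the large pad, whose near edge runs from (197,125) to (297,125).

```bash
python3 - <<'E'
from h import *
w=cap('wrist'); a=onz(w,196.5,125,4)[:2]; b=onz(w,297.5,125,4)[:2]
d=(b-a)/np.linalg.norm(b-a); m=(a+b)/2; n=np.array([-d[1],d[0]]); n*=np.sign(n[0]) 
print(np.linalg.norm(b-a),'yaw',np.degrees(np.arctan2(n[1],n[0])),'center',m+66*n)
to(430,-254.3,-23.9,162.5)
E
```

```text
88.59810338337951 yaw -17.454662004144186 center [ 431.03831825 -253.932804  ]
t 34.5 p [ 428.  -243.2   77.5] yaw 162.59 F [ 0.3  1.1 -2.8] w 0.691 ff 65.3 j [-0.52  0.25 -0.29  1.02  0.   -0.21]
travel [-0.026 -0.05   0.507] twist 0.001
```

arm_command(targets=[{"travel": [-0.014, -0.025, 0.05], "twist": 0}, {"travel": [-0.028, -0.05, 0.13], "twist": 0}, {"travel": [-0.028, -0.05, 0.23], "twist": 0}, {"travel": [-0.028, -0.05, 0.33], "twist": 0}, {"travel": [-0.028, -0.05, 0.42], "twist": 0}, {"travel": [-0.028, -0.05, 0.47], "twist": 0}, {"travel": [-0.028, -0.05, 0.485], "twist": 0}, {"travel": [-0.028, -0.05, 0.492], "twist": 0}, {"travel": [-0.028, -0.05, 0.495], "twist": 0}, {"travel": [-0.028, -0.05, 0.495], "twist": 0}, {"travel": [-0.028, -0.05, 0.495], "twist": 0}])

```text
time: 35.88
ee_pos: [430.2, -255.3, -21.4]
tool_rot: [0.0, 0.152, 0.988, -0.0]
ft_force: [-0.4, -0.7, -2.0]
grip_width: 0.688
finger_force: 65.4
```

arm_command(targets=[{"travel": [0, 0, 0.003], "twist": 0}, {"travel": [0, 0, 0.006], "twist": 0}, {"travel": [0, 0, 0.009], "twist": 0}, {"travel": [0, 0, 0.009], "twist": 0}])

```text
time: 36.38
ee_pos: [430.0, -255.2, -23.5]
tool_rot: [-0.0, 0.152, 0.988, 0.0]
ft_force: [-0.5, -0.2, -2.9]
grip_width: 0.688
finger_force: 65.4
```

arm_command(targets=[{"travel": [0, 0.003, 0.003], "twist": 0}, {"travel": [0, 0.003, 0.005], "twist": 0}, {"travel": [0, 0.003, 0.005], "twist": 0}])

```text
time: 36.75
ee_pos: [430.2, -254.8, -23.9]
tool_rot: [0.0, 0.152, 0.988, -0.0]
ft_force: [-4.6, -0.2, 8.9]
grip_width: 0.694
finger_force: 66.8
```

Contact. Releasing and rising.

arm_command(targets=[{"travel": [0, 0, 0.002], "twist": 0}, {"travel": [0, 0, 0.002], "twist": 0}, {"travel": [0, 0, 0], "twist": 0}, {"travel": [0, 0, 0], "twist": 0}, {"travel": [0, 0, 0], "twist": 0}, {"travel": [0, 0, 0], "twist": 0}, {"travel": [0, 0, -0.1], "twist": 0}, {"travel": [0, 0, -0.25], "twist": 0}, {"travel": [0, 0, -0.45], "twist": 0}, {"travel": [0, 0, -0.65], "twist": 0}, {"travel": [0, 0, -0.85], "twist": 0}, {"travel": [0, 0, -1], "twist": 0}, {"travel": [0, 0, -1], "twist": 0}, {"travel": [0, 0, -1], "twist": 0}], jaw=0)

```text
time: 38.5
ee_pos: [430.0, -254.5, 175.0]
tool_rot: [-0.0, 0.152, 0.988, 0.0]
ft_force: [0.1, -1.2, -0.6]
grip_width: 0.996
finger_force: 0.0
```

```bash
python3 - <<'E'
from h import *
st()
w=cap('wrist'); s=cap('side'); t=cap('top'); band(w,430,-254,75,36,44)
band(t,430,259,40,30,38);band(t,619,251,50,28,36)
cv2.imwrite('pics/end.png',np.hstack([cv2.resize(s['pixels'],(400,300)),cv2.resize(w['pixels'],(400,300))])[:,:,::-1])
E
```

```text
t 38.5 p [ 430.  -254.5  175. ] yaw 162.49 F [ 0.1 -1.2 -0.6] w 0.996 ff 0.0 j [-0.53  0.22 -0.09  1.26 -0.   -0.23]
band 36 44 4550 z 40.4 mean [ 427.7 -254. ] rect [ 430.4 -254.9   60.   104.2   72.5]
band 30 38 120 z 34.1 mean [427.2 259.4] rect [427.5 259.5  34.3  34.1  17.1]
band 28 36 266 z 32.1 mean [617.7 250.6] rect [617.4 250.9  43.4  60.1  70.7]
```

View pics/end.png

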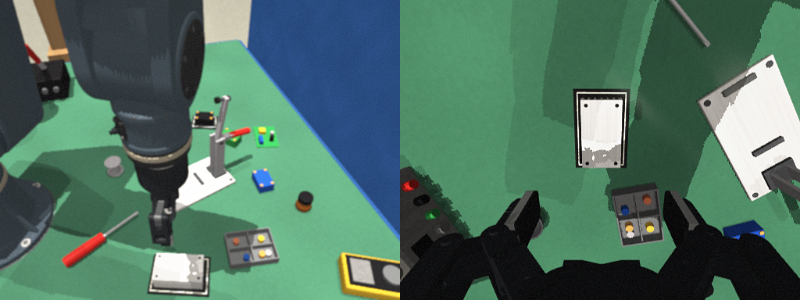

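The heat sink lies inside its outline at (600,130), the clamp is open, and the cap and module measure where they were placed. Handing in.

```bash
python3 -c "
from rig import robot
print(robot.hand_in())"
```

```text
the job is handed in; nothing more can be done
None
```

I handed the job in at about 38.5 s: the clamp stands open, and the cap, module and heat sink each lie upright inside the outline on their own pad (the hand-in gave no verdict).

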